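# Seat the shaving disc on the chocolate shaver

### The job

The metal disc of the chocolate shaver sits too high because the notch in its rim is not at the drive pin. With a fingertip against one of its fins, push the disc round until the notch is over the pin, then press the disc down until it is fully home on the pin, and take the finger away. Only push and press: do not lift the disc off its spindle, and leave the chocolate bar, jar, tongs and dish where they are.

Things in the scene. Friction and masses are not known exactly. Their poses are not given: they have to be found in the camera images.
- shaver_base: The shaver's round grey drive base, 191 mm across, fixed to the counter (it does not move when pushed). Origin at the centre of its underside, on the counter; z up along the spindle; x points to the drive pin. Its flat top is 30 mm above the counter.
- pin (a point): Fixed drive pin, 62 mm from the spindle axis, 37.5 mm above the counter: a level steel rod, 8 mm thick, round-ended, pointing inward to 57 mm from the axis from a small steel block (70 to 82 mm from the axis, 22 mm wide, top 42 mm high) outside the disc's rim. It stops the disc at its start height unless the notch is over it; its round top guides the notch in from up to 4 mm aside.
- notch (a point): Middle of the only notch in the rim of the bare metal disc, 62 mm from the axis, at half thickness. Disc: 130 mm across, 6 mm thick, on an upright spindle amid the base; flat top 48 mm above the counter at the start, 40 mm fully home. The notch is 14 mm wide and runs from the rim in to 54 mm from the axis. x axis outward along the notch, z up.
- hub_top (a point): Centre of the top of the disc's round black hub (36 mm across, slightly domed, 14 mm above the disc's flat top), on the spindle axis: the place to press. 62 mm above the counter at the start, 54 mm fully home. With the notch over the pin, a push down of 2 to 6 N moves the disc 8 mm down; it stays at whatever height it is left.
- fin_a (a point): Middle of the upper edge of one of the disc's two black finger fins, 42 mm from the axis, 90 degrees anticlockwise (from above) from the notch. A fin is an upright rib, 6 mm thick, along a radius from 20 to 56 mm from the axis, 13.5 mm above the disc's flat top. A sideways push of about 1.5 N turns the disc; it does not coast and stays where it is left.
- fin_b (a point): The same for the other fin, 90 degrees clockwise (seen from above) from the notch.
- disc_turn (a joint): Turn of the disc in rad, anticlockwise seen from above. 0: the notch is opposite the pin; +3.14 or -3.14: the notch is over the pin. It turns either way, to at most 6.28 each way.
- disc_seat (a joint): How far the disc has gone down its spindle, in m: 0 at the start, 0.008 fully home, negative when lifted.
- chocolate_bar: Wrapped chocolate bar lying flat, 150 x 69 x 12 mm, loose. Origin at the centre of its underside. To be left alone.
- spread_jar: Small glass jar of spread with a black lid, 62 mm across, 78 mm high, loose. Origin at the centre of its underside. To be left alone.
- tongs: Steel tongs lying flat, 175 x 26 x 12 mm, loose. Origin under their middle. To be left alone.
- sample_dish: Small white tasting dish, 67 mm across, 15 mm high, loose. Origin at the centre of its underside. To be left alone.
Not all that is in view belongs to the job. Of the things that look like the shaver_base, the larger one is meant.

How it is judged (in metres and radians):
At the end, for the whole second after the job is handed in: The disc is pressed down at least 6.8 mm of its 8 mm travel, the middle of its notch is within 5 mm of the pin seen from above, and it is at rest (value of joint disc_seat above 0.0068 m and horizontal distance between notch and pin below 0.005 m and velocity of joint disc_turn between -0.05 and 0.05 rad/s); the robot touches nothing.
It fails at once if the disc is lifted more than 4 mm above its starting height (value of joint disc_seat below -0.004 m).
It fails at once if the chocolate bar is moved more than 15 mm (distance of chocolate_bar from where it was at the start of the episode above 0.015 m).
It fails at once if the spread jar is moved more than 15 mm (distance of spread_jar from where it was at the start of the episode above 0.015 m).
It fails at once if the pair of tongs is moved more than 15 mm (distance of tongs from where it was at the start of the episode above 0.015 m).
It fails at once if the sample dish is moved more than 15 mm (distance of sample_dish from where it was at the start of the episode above 0.015 m).
It also fails if it takes over 51 s, if anything falls off the work surface, if the arm or the gripper's body presses on something with over 40 N, if the wrist force passes 120 N, or if a joint passes its speed limit or range.

### The arm

A 6-joint arm with a two-finger parallel gripper is mounted at the origin on a cart in front of the work surface, level with it; the furniture and walls round the work are solid. World frame = base frame: x ahead of the robot, y to its left, z up, the work surface at z = 0. Lengths are in m, angles in degrees, forces in N, time in s.
With the tool pointing down it reaches from about 0.25 to 0.8 m from the base axis. Payload 3.9 kg.
Tool frame: the origin (TCP) lies on the centre line of the jaws, within the pads' length; the fingertips stand 17 mm ahead of it and the grasp point (between the pads) lies 2 mm behind it; z points along the fingers, y is the direction in which the jaws open and shut (so a half turn about z gives the same grasp; the last joint's range is limited). The gripper opens to 85 mm and grips with 20 to 120 N. Pads are 22 mm wide; open, the fingers measure 114 mm over their backs; the gripper's body (76 mm by 85 mm) begins 54 mm behind the grasp point. The pads swing forward as they close: fully open they stand 13 mm farther back than shut.
Start: joints at [-70.417, 14.897, -7.913, 67.191, 0, 90], TCP at [0.176, -0.495, 0.248] pointing down, gripper open.
Joint ranges: [-159.42, 159.42], [-47.68, 98.78], [-73.54, 78.23], [-108.79, 121.32], [-90, 84.71], [-180, 180]. Speed limits (degrees/s): [147.25, 147.25, 180, 180, 180, 180].

### API

Orientations are given as a 3x3 rotation matrix whose columns are the frame's x, y, z axes.
In Python, from bench import sense, grab_frame, camera_params, finish_job gives the robot as it stands.
- The arm moves only by the tool play_rows, never from a script. Its argument "motion" is a list that holds one entry, the list of rows, each a list of 7 numbers: the shift along the tool's x, y, z in m, then the turn, a rotation vector about the tool's x, y, z in degrees, then the closure in counts, from 0 (fully open) to 255 (shut). In form: [[[x, y, z, wx, wy, wz, fingers], ...]]. A call has 1 to 10 rows; each row is the pose to reach, as a shift and turn from the pose commanded when the call began, along the tool's axes at that moment; what a row does not reach only later rows make up. A row lasts 1/8 s, in which the tool goes at most 62.5 mm and 10.7 degrees, less where a joint would pass 70% of its speed; a pose out of reach is approached as far as the arm can. A call with a gripper value outside its range is refused whole. The fingers move at their own pace and stop on an object; "squeeze" is the grip in N (left out, the last holds). Time passes only in rows, so rows that repeat a pose let the fingers close. It gives the time, the measured TCP pose, the force and the opening at its end, in the units of the state.
- sense(): the state, without advancing time (a new reading comes with each control period).
- grab_frame(name): name is "scene" or "top"; returns (picture, depth): 420x560x3 uint8, red, green, blue; 420x560 float32, m along the optical axis (not along the pixel's ray), 0 where there is no reading.
- camera_params(name): a dict with "K" (3x3 intrinsics, pixels), "k1" (the pictures are not rectified: a ray, as slopes to the right and down, at radius r is drawn at 1 + k1 r^2 times it, then the intrinsics apply), "world_to_cam" (4x4, takes a point from world to camera coordinates). Camera axes: x right, y down, z forward; pixel columns grow to the right and rows downward; lengths in m; the calibration is good to about 2 mm. A picture is of the moment at which its call begins. camera_params takes no time and is no camera call.
- finish_job(): hands the job in, once; it reports no verdict.
The state is a dict: "time": time; "qpos": joint angles; "qd": joint speeds; "effort": joint torques, N m; "eef_pos": TCP position; "eef_rot": TCP orientation; "ft_force": force on the tool from outside, world axes, zero at the start; "moment": the same for the moment, N m; "finger_gap": finger opening in m.
Only numpy, scipy, OpenCV 4.12 (cv2) and the standard library are available. Lean on these libraries where they do the work, as an engineer would, in place of code of your own. Each camera call takes 0.05 s, during which the arm holds its last target.

## Working session

There is one attempt and no reset: what is moved stays moved. The work goes in short steps, Python scripts to look and compute and a tool call to move; the robot and the scene stay as the last step left them, time stands still between calls to the robot, and variables do not carry over. Pictures are saved under pics/ and viewed, and the job is handed in when it is done.

Besides the shell and the picture viewer there is one more tool, called after "Call:" by a JSON object that holds its "name" and its "arguments". play_rows: Moves the arm, as the interface text tells. Its arguments: {"type":"object","properties":{"motion":{"type":"array","items":{"type":"array","items":{"type":"array","items":{"type":"number"}}}},"squeeze":{"type":"number"}},"required":["motion"]}

```bash
mkdir -p pics
cat > h.py <<'E'
import numpy as np,cv2
from bench import sense,grab_frame,camera_params,finish_job
def snap(name,fn):
    p,d=grab_frame(name); cv2.imwrite(f'pics/{fn}.png',p[:,:,::-1]); np.save(f'pics/{fn}.npy',d); return p,d
def crop(fn,u0,v0,u1,v1,s,out):
    im=cv2.imread(f'pics/{fn}.png')[v0:v1,u0:u1]; cv2.imwrite(f'pics/{out}.png',cv2.resize(im,None,fx=s,fy=s,interpolation=cv2.INTER_CUBIC))
def ray(cam,u,v):
    c=camera_params(cam);K=np.array(c['K']);k=c['k1']
    x=(u-K[0,2])/K[0,0];y=(v-K[1,2])/K[1,1];a,b=x,y
    for _ in range(30):
        f=1+k*(a*a+b*b);a,b=x/f,y/f
    T=np.linalg.inv(np.array(c['world_to_cam']));return T[:3,3],T[:3,:3]@np.array([a,b,1.])
def at_z(cam,u,v,z):
    o,r=ray(cam,u,v);return o+r*(z-o[2])/r[2]
def at_d(cam,u,v,d):
    o,r=ray(cam,u,v);return o+r*d
def proj(cam,P):
    c=camera_params(cam);K=np.array(c['K']);q=np.array(c['world_to_cam'])@np.append(P,1)
    a,b=q[:2]/q[2];f=1+c['k1']*(a*a+b*b);return K[0,0]*a*f+K[0,2],K[1,1]*b*f+K[1,2]
E
python3 -c "
from h import *
snap('scene','s0');snap('top','t0');s=sense();print({k:np.round(v,3).tolist() for k,v in s.items()})
for c in('scene','top'):
  T=np.linalg.inv(np.array(camera_params(c)['world_to_cam']));print(np.round(T,2).tolist(),camera_params(c)['K'],camera_params(c)['k1'])"
```

```text
{'time': 0.1, 'qpos': [-70.416, 14.933, -7.977, 67.191, -0.0, 90.0], 'qd': [-0.024, -0.103, 0.18, -0.031, 0.045, 0.046], 'effort': [0.0, -40.651, 25.453, 0.01, 0.0, -0.0], 'eef_pos': [0.176, -0.494, 0.248], 'eef_rot': [[0.942, 0.335, -0.001], [0.335, -0.942, 0.002], [-0.0, -0.002, -1.0]], 'ft_force': [-0.412, 1.197, 0.798], 'moment': [-0.003, -0.052, -0.033], 'finger_gap': 0.085}
[[-0.53, -0.6, 0.6, -0.37], [-0.85, 0.38, -0.38, 0.72], [0.0, -0.71, -0.71, 1.18], [0.0, 0.0, 0.0, 1.0]] [[540.15608462   0.         276.68647152]
 [  0.         540.15608462 210.12043439]
 [  0.           0.           1.        ]] 0.07131703619790855
[[0.01, -1.0, 0.1, 0.45], [-1.0, -0.01, 0.0, 0.12], [-0.0, -0.1, -1.0, 1.26], [0.0, 0.0, 0.0, 1.0]] [[444.41023161   0.         279.64093641]
 [  0.         444.41023161 209.22094036]
 [  0.           0.           1.        ]] -0.016946859488455816
```

View pics/s0.png

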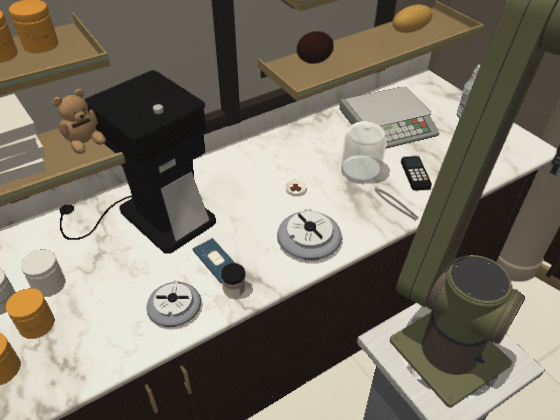

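View pics/t0.png

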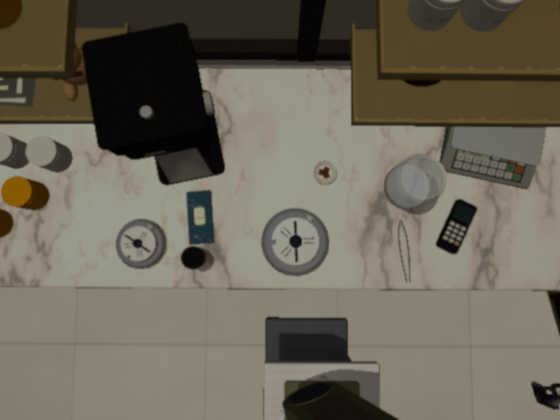

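Two bases look like the shaver. One is at top (295,241) / scene (310,234), and the smaller one is at top (141,243) / scene (174,303). I choose the larger one, at (295,241), and check it in a close crop.

```bash
python3 -c "
from h import *
crop('t0',255,200,335,280,7,'t0c');crop('s0',265,200,355,265,8,'s0c')"
```

```text
(no output)
```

View pics/t0c.png

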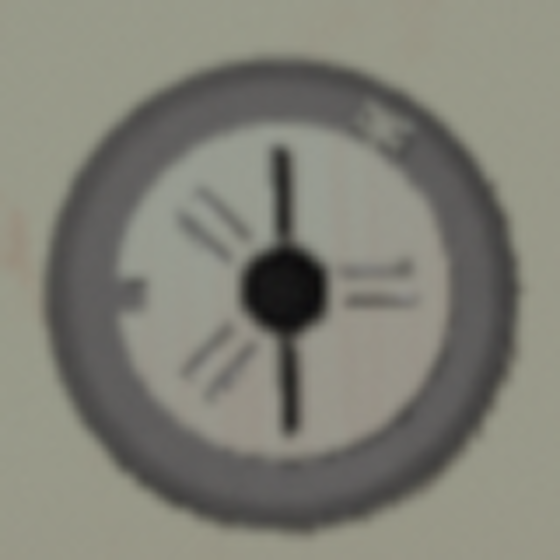

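View pics/s0c.png

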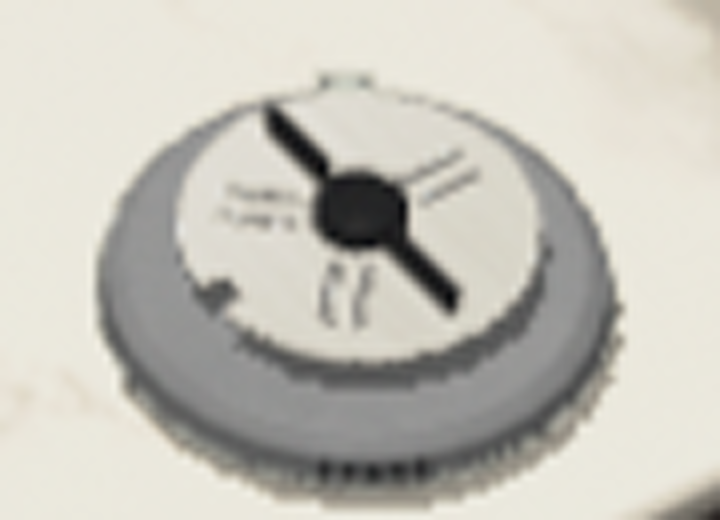

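The larger base has two black fins along ±x and a 36 mm hub. The notch is at crop (133,294), which is about full-frame (274,242), on the +y side. The pin block is at crop (385,128), about (310,218). Next I measure these positions.

```bash
python3 -c "
from h import *
T=lambda x,y:(255+x/7-.43,200+y/7-.43)
S=lambda x,y:(265+x/8-.44,200+y/8-.44)
hub=at_z('top',*T(285,290),.062);print('hub top',hub)
print('hub scene',at_z('scene',*S(360,208),.062))
for n,p,z in(('notch',(133,294),.045),('fa',(290,385),.0615),('fb',(282,190),.0615),('pinblk',(384,130),.042),('finb_end',(280,148),.0615),('fina_end',(290,434),.0615)):
  q=at_z('top',*T(*p),z);v=q-hub;print(n,q.round(4),np.hypot(v[0],v[1]).round(4),np.degrees(np.arctan2(v[1],v[0])).round(1))
for n,p,z in(('notch',(215,295),.048),('fb_end',(268,118),.0615),('fa_end',(455,300),.0615),('pinblk',(347,80),.042)):
  q=at_z('scene',*S(*p),z);v=q-hub;print('S',n,q.round(4),np.hypot(v[0],v[1]).round(4),np.degrees(np.arctan2(v[1],v[0])).round(1))
# base outline fit at z .03
im=cv2.imread('pics/t0.png');d=np.load('pics/t0.npy')
H=np.full(d.shape,np.nan)
pts=[]
for v in range(195,285):
  for u in range(250,340):
    if d[v,u]>0: pts.append(at_d('top',u,v,d[v,u]))
pts=np.array(pts)
m=(pts[:,2]>.024)&(pts[:,2]<.036);c=cv2.minEnclosingCircle(pts[m][:,:2].astype(np.float32));print('base',c,pts[m].mean(0))
m=(pts[:,2]>.042)&(pts[:,2]<.054);c=cv2.minEnclosingCircle(pts[m][:,:2].astype(np.float32));print('disc',c,np.median(pts[m],0))
m=(pts[:,2]<.01);print('table',np.median(pts[m],0))
"
```

```text
hub top [0.48281925 0.07630833 0.062     ]
hub scene [0.47805458 0.07751496 0.062     ]
notch [0.4813 0.135  0.045 ] 0.0587 91.5
fa [0.4465 0.0742 0.0615] 0.0364 -176.7
fb [0.5213 0.0776 0.0615] 0.0385 1.9
pinblk [0.5464 0.0369 0.042 ] 0.0748 -31.8
finb_end [0.5376 0.0784 0.0615] 0.0548 2.2
fina_end [0.4278 0.0742 0.0615] 0.0551 -177.8
S notch [0.4811 0.137  0.048 ] 0.0607 91.6
S fb_end [0.5333 0.0798 0.0615] 0.0506 3.9
S fa_end [0.4244 0.0744 0.0615] 0.0584 -178.2
S pinblk [0.5499 0.0324 0.042 ] 0.0802 -33.2Traceback (most recent call last):
  File "<string>", line 17, in <module>
    if d[v,u]>0: pts.append(at_d('top',u,v,d[v,u]))
                            ~~~~^^^^^^^^^^^^^^^^^^
  File "h.py", line 16, in at_d
    o,r=ray(cam,u,v);return o+r*d
        ~~~^^^^^^^^^
  File "h.py", line 8, in ray
    c=camera_params(cam);K=np.array(c['K']);k=c['k1']
ValueError: time passes only in moves, steps and waits
```

Call:
{"name": "play_rows", "arguments": {"motion": [[[0,0,0,0,0,5,255],[0,0,0,0,0,10,255]]]}}

```text
time: 0.35
eef_pos: [0.1759, -0.4942, 0.2478]
eef_rot: [[0.987, 0.164, -0.0], [0.164, -0.987, 0.001], [-0.0, -0.001, -1.0]]
ft_force: [-0.0, -0.3, -0.4]
finger_gap: 0.0514
```

```bash
python3 -c "
from h import *
s=sense();print({k:np.round(v,3).tolist() for k,v in s.items()})"
```

```text
{'time': 0.35, 'qpos': [-70.416, 14.92, -7.959, 67.189, 0.002, 100.165], 'qd': [0.022, 0.063, -0.028, 0.008, -0.007, 39.744], 'effort': [-0.0, -40.557, 25.4, 0.012, 0.0, -0.577], 'eef_pos': [0.176, -0.494, 0.248], 'eef_rot': [[0.987, 0.164, -0.0], [0.164, -0.987, 0.001], [-0.0, -0.001, -1.0]], 'ft_force': [-0.022, -0.277, -0.391], 'moment': [0.04, -0.032, 0.015], 'finger_gap': 0.051}
```

Call:
{"name": "play_rows", "arguments": {"motion": [[[0.02,-0.03,0,0,0,-9,255],[0.04,-0.06,0,0,0,-18,255],[0.06,-0.09,0,0,0,-27,255],[0.085,-0.12,0,0,0,-36,255],[0.11,-0.15,0,0,0,-45,255],[0.13,-0.18,0,0,0,-54,255],[0.15,-0.21,0,0,0,-63,255],[0.17,-0.24,0,0,0,-72,255],[0.19,-0.27,0,0,0,-81,255],[0.21,-0.295,0,0,0,-90,255]]]}}

```text
time: 1.6
eef_pos: [0.3338, -0.1674, 0.2481]
eef_rot: [[-0.172, 0.985, -0.001], [0.985, 0.172, 0.0], [0.0, -0.0, -1.0]]
ft_force: [0.2, 0.1, -0.9]
finger_gap: 0.0001
```

```bash
cat >> h.py <<'E'
def goto(p,yaw):
    s=sense();R=np.array(s['eef_rot']);y=np.degrees(np.arctan2(R[1,0],R[0,0]))
    print('now',np.round(s['eef_pos'],4),'yaw',round(y,2),'q',np.round(s['qpos'],1),'F',np.round(s['ft_force'],2),'t',s['time'])
    print('tool shift',np.round(R.T@(np.array(p)-s['eef_pos']),4),'wz',round((y-yaw+180)%360-180,2))
E
python3 -c "
from h import *
goto((.440,.0455,.15),182)"
```

```text
now [ 0.3338 -0.1674  0.2481] yaw 99.9 q [-26.6  -0.  -25.8  64.3   0.   53.5] F [ 0.17  0.11 -0.87] t 1.6
tool shift [0.1915 0.1412 0.0981] wz -82.1
```

Call:
{"name": "play_rows", "arguments": {"motion": [[[0.02,0.015,0.005,0,0,-8.2,255],[0.04,0.03,0.01,0,0,-16.4,255],[0.06,0.045,0.02,0,0,-24.6,255],[0.08,0.06,0.03,0,0,-33,255],[0.1,0.075,0.04,0,0,-41,255],[0.12,0.09,0.05,0,0,-49,255],[0.14,0.105,0.06,0,0,-57,255],[0.16,0.12,0.075,0,0,-66,255],[0.178,0.133,0.09,0,0,-74,255],[0.1915,0.1415,0.098,0,0,-81.6,255]]]}}

```text
time: 2.85
eef_pos: [0.4412, 0.0444, 0.1492]
eef_rot: [[-1.0, -0.026, -0.002], [-0.026, 1.0, -0.0], [0.002, -0.0, -1.0]]
ft_force: [-0.2, -0.1, -0.1]
finger_gap: 0.0005
```

```bash
python3 -c "
from h import *
goto((.440,.0455,.07),182)
snap('scene','s1');snap('top','t1')
crop('t1',235,180,355,270,6,'t1c');crop('s1',245,160,365,260,6,'s1c')"
```

```text
now [0.4412 0.0444 0.1492] yaw -178.52 q [  5.7  11.1 -28.8  50.2   0.    4.3] F [-0.16 -0.11 -0.08] t 2.85
tool shift [0.001  0.0011 0.0792] wz -0.52
```

View pics/s1c.png

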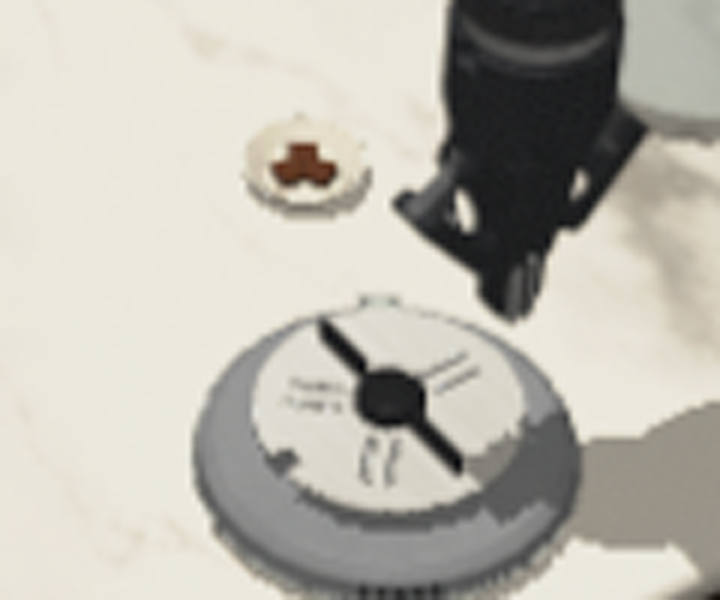

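View pics/t1c.png

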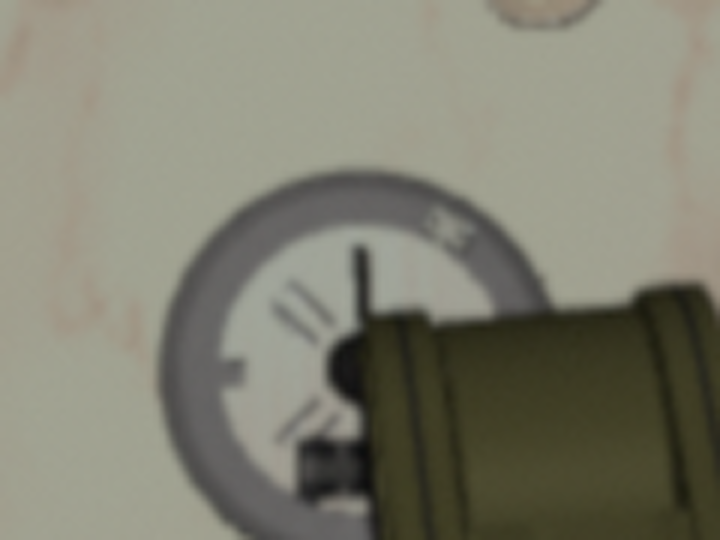

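The finger is above the disc on the −y side of fin_a: tip at scene crop (515,310), fin end at (460,468). I lower it so the tip is about 6 mm above the disc, then approach the fin.

Call:
{"name": "play_rows", "arguments": {"motion": [[[0.001,0.001,0.02,0,0,-0.5,255],[0.001,0.001,0.045,0,0,-0.5,255],[0.001,0.001,0.065,0,0,-0.5,255],[0.001,0.001,0.078,0,0,-0.5,255],[0.001,0.001,0.078,0,0,-0.5,255],[0.001,0.004,0.078,0,0,-0.5,255],[0.001,0.007,0.078,0,0,-0.5,255],[0.001,0.009,0.078,0,0,-0.5,255],[0.001,0.009,0.078,0,0,-0.5,255]]]}}

```text
time: 4.08
eef_pos: [0.4406, 0.0528, 0.0726]
eef_rot: [[-1.0, -0.03, 0.001], [-0.03, 1.0, 0.0], [-0.001, 0.0, -1.0]]
ft_force: [-0.3, 0.2, 0.4]
finger_gap: -0.0002
```

```bash
python3 -c "
from h import *
goto((.440,.0455,.071),182)
snap('scene','s2')
crop('s2',245,160,365,260,6,'s2c')"
```

```text
now [0.4406 0.0528 0.0726] yaw -178.29 q [  6.8  16.1 -35.7  38.1  -0.    5.1] F [-0.3   0.23  0.39] t 4.075
tool shift [ 0.0008 -0.0073  0.0016] wz -0.29
```

View pics/s2c.png

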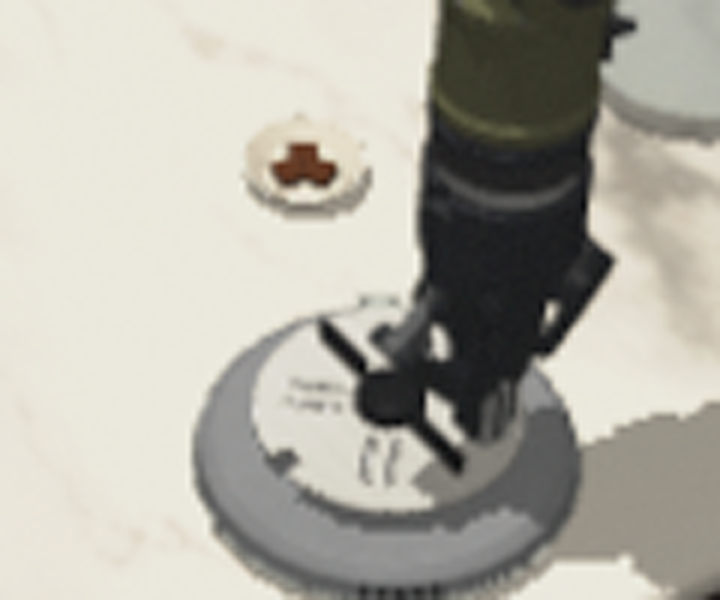

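Call:
{"name": "play_rows", "arguments": {"motion": [[[0,0,0.001,0,0,0,255],[0,0.002,0.001,0,0,0,255],[0,0.004,0.001,0,0,0,255],[0,0.006,0.001,0,0,0,255],[0,0.007,0.001,0,0,0,255],[0,0.008,0.001,0,0,0,255]]]}}

```text
time: 4.88
eef_pos: [0.4401, 0.0604, 0.0713]
eef_rot: [[-1.0, -0.029, -0.0], [-0.029, 1.0, -0.001], [0.0, -0.001, -1.0]]
ft_force: [-0.2, -0.8, -0.4]
finger_gap: 0.0001
```

```bash
python3 -c "
from h import *
goto((.440,.0455,.071),182)
snap('scene','s3')
crop('s3',255,190,355,260,8,'s3c')"
```

```text
now [0.4401 0.0604 0.0713] yaw -178.32 q [  7.8  16.3 -35.7  38.   -0.    6.2] F [-0.17 -0.82 -0.37] t 4.875
tool shift [ 0.0005 -0.0149  0.0003] wz -0.32
```

View pics/s3c.png

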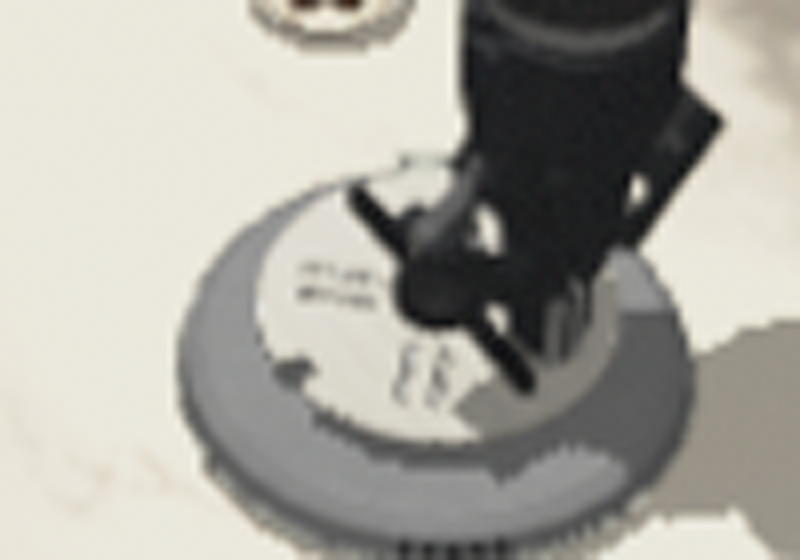

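```bash
cat >> h.py <<'E'
def arc(C,total,n=10):
    s=sense();R=np.array(s['eef_rot']);c=(R.T@(np.array([*C,s['eef_pos'][2]])-s['eef_pos']))[:2]
    for i in range(1,n+1):
        a=np.radians(total*i/n);Q=np.array([[np.cos(a),-np.sin(a)],[np.sin(a),np.cos(a)]])
        print(np.round(c-Q@c,4),round(total*i/n,2))
E
python3 -c "
from h import *
arc((.481,.077),60)"
```

```text
[0.0014 0.0044] 6.0
[0.0023 0.0089] 12.0
[0.0027 0.0135] 18.0
[0.0026 0.0182] 24.0
[0.0021 0.0228] 30.0
[0.0011 0.0273] 36.0
[-0.0004  0.0316] 42.0
[-0.0024  0.0358] 48.0
[-0.0047  0.0398] 54.0
[-0.0075  0.0435] 60.0
```

Call:
{"name": "play_rows", "arguments": {"motion": [[[0.0014,0.0044,0,0,0,6,255],[0.0023,0.009,0,0,0,12,255],[0.0027,0.0135,0,0,0,18,255],[0.0026,0.018,0,0,0,24,255],[0.002,0.023,0,0,0,30,255],[0.001,0.0273,0,0,0,36,255],[-0.0004,0.0316,0,0,0,42,255],[-0.0024,0.0358,0,0,0,48,255],[-0.0047,0.0398,0,0,0,54,255],[-0.0075,0.0435,0,0,0,60,255]]]}}

```text
time: 6.18
eef_pos: [0.4459, 0.1042, 0.0712]
eef_rot: [[-0.522, 0.853, -0.001], [0.853, 0.522, -0.0], [0.0, -0.001, -1.0]]
ft_force: [-0.8, -2.1, 1.5]
finger_gap: 0.0001
```

```bash
python3 -c "
from h import *
goto((.440,.0455,.071),182)
snap('scene','s4');snap('top','t4')
crop('s4',255,190,355,260,8,'s4c')
crop('t4',245,190,345,280,6,'t4c')
arc((.481,.077),55)"
```

```text
now [0.4459 0.1042 0.0712] yaw 121.48 q [ 13.2  17.5 -33.9  38.7  -0.   71.7] F [-0.75 -2.08  1.47] t 6.175
tool shift [-0.047  -0.0357  0.0003] wz -60.52
[0.0012 0.0041] 5.5
[0.0021 0.0082] 11.0
[0.0025 0.0124] 16.5
[0.0025 0.0167] 22.0
[0.0022 0.0209] 27.5
[0.0014 0.025 ] 33.0
[0.0002 0.0291] 38.5
[-0.0013  0.0331] 44.0
[-0.0033  0.0368] 49.5
[-0.0056  0.0404] 55.0
```

View pics/s4c.png

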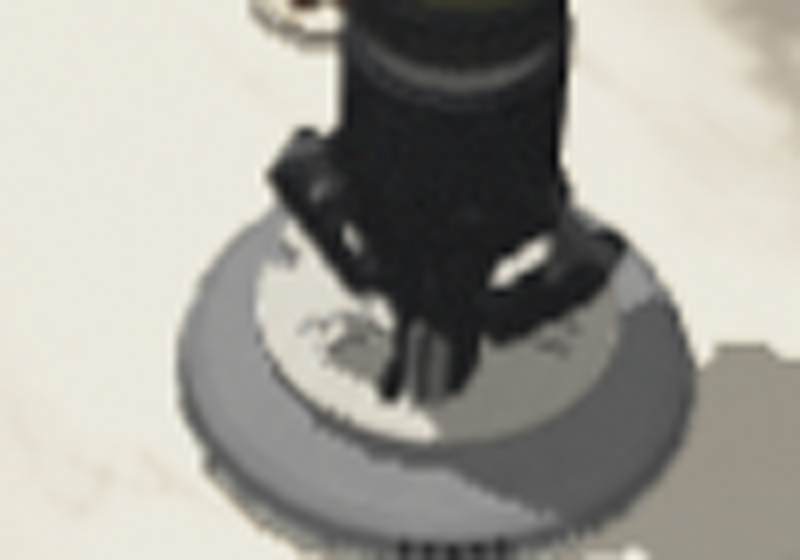

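View pics/t4c.png

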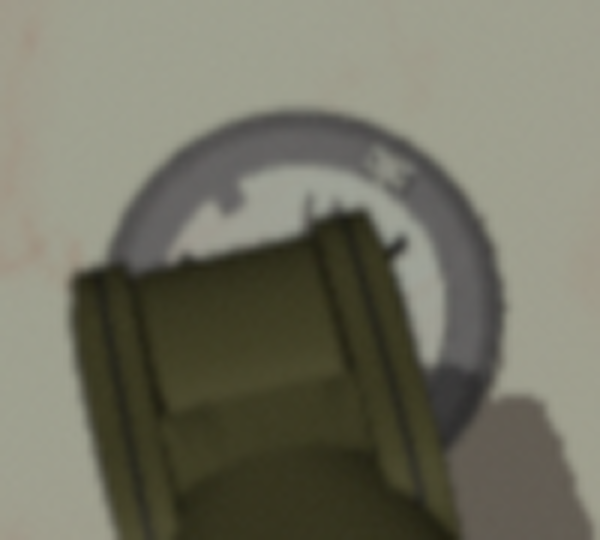

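The disc is turning. The notch is now at top crop (228,200), about 35° azimuth, so roughly 67° remain.

Call:
{"name": "play_rows", "arguments": {"motion": [[[0.0012,0.0041,0,0,0,5.5,255],[0.0021,0.0082,0,0,0,11,255],[0.0025,0.0124,0,0,0,16.5,255],[0.0025,0.0167,0,0,0,22,255],[0.0022,0.021,0,0,0,27.5,255],[0.0014,0.025,0,0,0,33,255],[0.0002,0.029,0,0,0,38.5,255],[-0.0013,0.033,0,0,0,44,255],[-0.0033,0.0368,0,0,0,49.5,255],[-0.0056,0.0404,0,0,0,55,255]]]}}

```text
time: 7.52
eef_pos: [0.4831, 0.1215, 0.0712]
eef_rot: [[0.396, 0.918, -0.001], [0.918, -0.396, 0.002], [0.001, -0.002, -1.0]]
ft_force: [-1.7, 1.9, 0.5]
finger_gap: 0.0004
```

```bash
python3 -c "
from h import *
goto((.440,.0455,.071),182)
snap('scene','s5');snap('top','t5')
crop('s5',255,190,355,260,8,'s5c')
crop('t5',255,195,335,275,7,'t5c')"
```

```text
now [0.4831 0.1215 0.0712] yaw 66.65 q [ 1.400e+01  2.080e+01 -2.860e+01  4.070e+01  1.000e-01  1.274e+02] F [-1.73  1.94  0.45] t 7.525
tool shift [-0.0869 -0.0094  0.0001] wz -115.35
```

View pics/s5c.png

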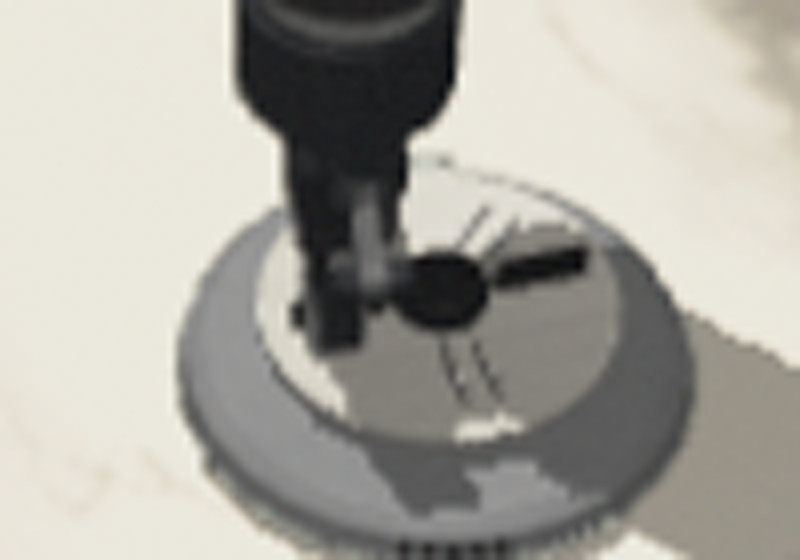

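View pics/t5c.png

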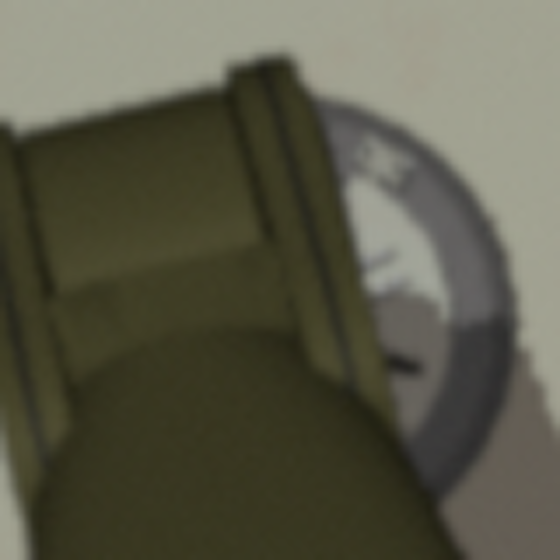

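```bash
cat >> h.py <<'E'
def az(q,C=(.481,.077)):
    v=q[:2]-np.array(C);return np.hypot(*v).round(4),np.degrees(np.arctan2(v[1],v[0])).round(1)
E
python3 -c "
from h import *
print(az(at_z('scene',255+585/8-.44,190+252/8-.44,.0615),(.4781,.0775)))
print(az(at_z('top',255+418/7-.43,195+367/7-.43,.0615),(.4828,.0763)))
print(az(at_z('top',255+385/7-.43,195+162/7-.43,.042),(.4828,.0763)))
arc((.481,.077),6,3)
"
```

```text
(np.float64(0.0559), np.float64(-103.1))
(np.float64(0.0535), np.float64(-107.1))
(np.float64(0.076), np.float64(-31.5))
[0.0005 0.0015] 2.0
[0.0009 0.0029] 4.0
[0.0013 0.0044] 6.0
```

Call:
{"name": "play_rows", "arguments": {"motion": [[[0.0007,0.0022,0,0,0,3,255],[0.0013,0.0044,0,0,0,6,255],[0.0018,0.0066,0,0,0,9,255],[0.0018,0.0066,0,0,0,9,255],[0.0018,0.001,0,0,0,9,255],[0.0018,-0.006,-0.02,0,0,9,255],[0.0018,-0.006,-0.05,0,0,9,255],[0.0018,-0.06,-0.08,0,0,9,255],[-0.02,-0.12,-0.08,0,0,9,255]]]}}

```text
time: 8.75
eef_pos: [0.3687, 0.1514, 0.1535]
eef_rot: [[0.534, 0.846, 0.006], [0.846, -0.534, 0.003], [0.006, 0.004, -1.0]]
ft_force: [-0.6, 0.3, 0.6]
finger_gap: 0.0001
```

```bash
python3 -c "
from h import *
goto((.440,.0455,.071),182)
snap('scene','s6');snap('top','t6')
crop('s6',255,190,355,260,8,'s6c')
crop('t6',255,195,335,275,7,'t6c')"
```

```text
now [0.3687 0.1514 0.1535] yaw 57.75 q [ 22.3   6.3 -34.1  49.2   0.  144.6] F [-0.64  0.27  0.62] t 8.75
tool shift [-0.052   0.1165  0.0827] wz -124.25
```

View pics/s6c.png

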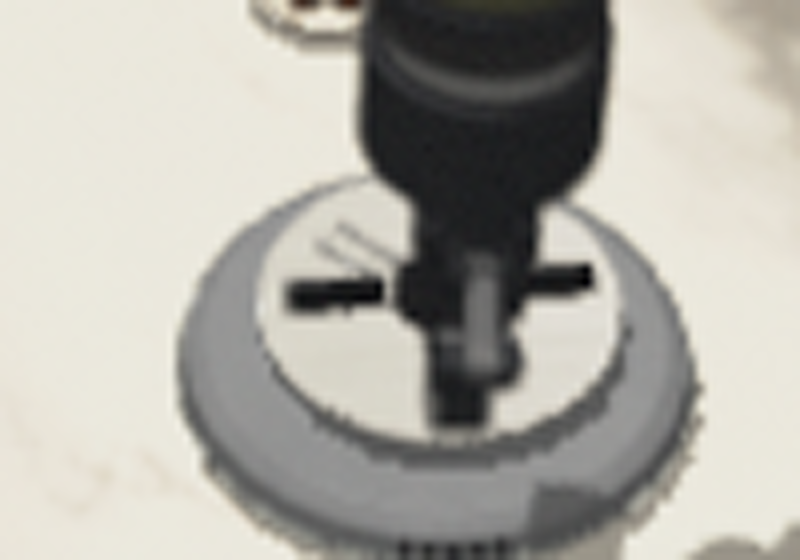

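View pics/t6c.png

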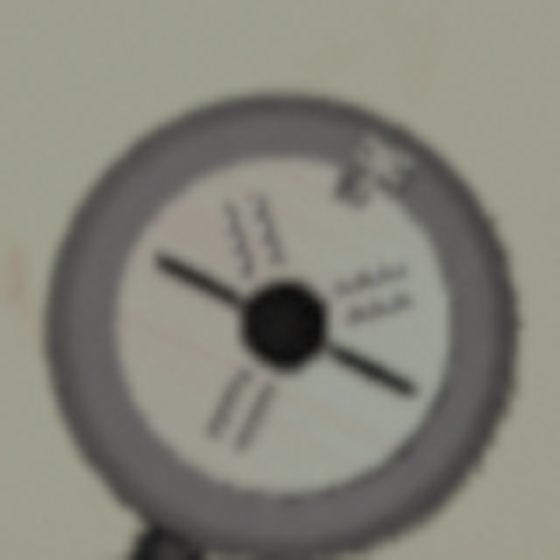

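```bash
python3 -c "
from h import *
crop('t6',290,205,325,235,20,'t6n')
g=lambda x,y,z:at_z('top',255+x/7-.43,195+y/7-.43,z)
a=g(157,259,.0615);b=g(413,390,.0615);C=(a+b)[:2]/2;print(C,az(a,C),az(b,C),az(g(388,160,.042),C),az(g(285,325,.062),C))
a=g(157,259,.0615)
"
```

```text
[0.48307219 0.07639014] (np.float64(0.0552), np.float64(63.3)) (np.float64(0.0552), np.float64(-116.7)) (np.float64(0.0771), np.float64(-32.1)) (np.float64(0.0003), np.float64(-162.1))
```

View pics/t6n.png

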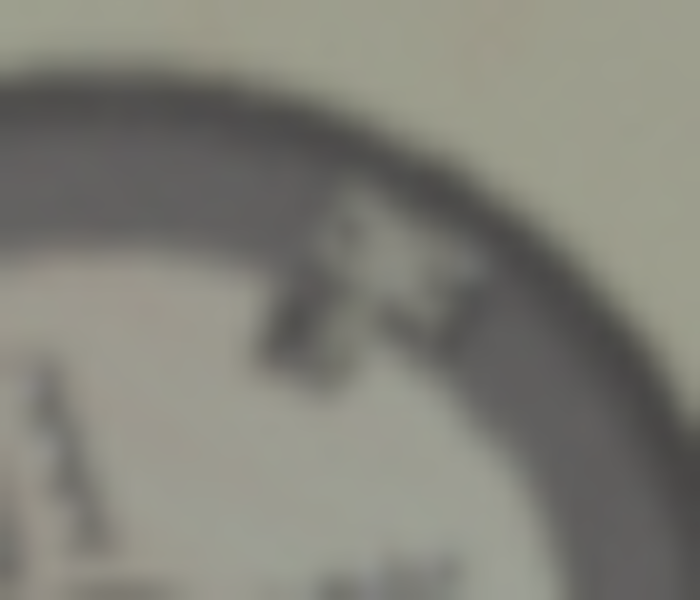

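The notch sits about 5.3° short of the pin: the pin is visible at the notch's clockwise edge, crop (335,330). One more small push is needed.

```bash
python3 -c "
from h import *
goto((.4845,.127,.0712),52.3);goto((.494,.1197,.0712),52.3)"
```

```text
now [0.3575 0.1476 0.1498] yaw 57.92 q [ 22.4   6.1 -35.   49.5   0.  144.5] F [ 0.74 -0.26  0.51] t 8.85
tool shift [0.0507 0.119  0.0775] wz 5.62
now [0.3575 0.1476 0.1498] yaw 57.92 q [ 22.4   6.1 -35.   49.5   0.  144.5] F [ 0.74 -0.26  0.51] t 8.85
tool shift [0.0495 0.1309 0.0774] wz 5.62
```

Call:
{"name": "play_rows", "arguments": {"motion": [[[0.015,0.04,0.0,0,0,2,255],[0.03,0.08,0,0,0,4,255],[0.05,0.119,0,0,0,5.6,255],[0.0507,0.119,0.02,0,0,5.6,255],[0.0507,0.119,0.05,0,0,5.6,255],[0.0507,0.119,0.07,0,0,5.6,255],[0.0507,0.119,0.0775,0,0,5.6,255],[0.0507,0.119,0.0775,0,0,5.6,255]]]}}

```text
time: 9.85
eef_pos: [0.4942, 0.1289, 0.0736]
eef_rot: [[0.614, 0.789, -0.001], [0.789, -0.614, -0.0], [-0.001, -0.0, -1.0]]
ft_force: [-0.4, 0.3, -0.1]
finger_gap: 0.0003
```

```bash
python3 -c "
from h import *
goto((.494,.1197,.0712),52.3)"
```

```text
now [0.4942 0.1289 0.0736] yaw 52.11 q [ 14.6  21.6 -26.6  41.8  -0.  142.5] F [-0.4   0.28 -0.12] t 9.85
tool shift [-0.0073  0.0055  0.0024] wz -0.19
```

Call:
{"name": "play_rows", "arguments": {"motion": [[[-0.004,0,0.001,0,0,0,255],[-0.007,0,0.002,0,0,0,255],[-0.007,0.002,0.002,0,0,0,255],[-0.007,0.004,0.002,0,0,0,255],[-0.007,0.0055,0.002,0,0,0,255],[-0.007,0.0055,0.002,0,0,0,255]]]}}

```text
time: 10.6
eef_pos: [0.4949, 0.1203, 0.0719]
eef_rot: [[0.615, 0.789, 0.0], [0.789, -0.615, 0.001], [0.001, -0.0, -1.0]]
ft_force: [-0.8, 1.8, 1.1]
finger_gap: 0.0
```

```bash
python3 -c "
from h import *
goto((.494,.1197,.0712),52.3)"
```

```text
now [0.4949 0.1203 0.0719] yaw 52.08 q [ 13.6  21.6 -27.   41.4   0.  141.6] F [-0.81  1.81  1.12] t 10.6
tool shift [-0.001  -0.0003  0.0007] wz -0.22
```

Call:
{"name": "play_rows", "arguments": {"motion": [[[0,-0.004,0,0,0,0,255],[0,-0.01,-0.01,0,0,0,255],[0,-0.012,-0.04,0,0,0,255],[0,-0.015,-0.07,0,0,0,255],[-0.02,-0.05,-0.08,0,0,0,255],[-0.05,-0.1,-0.08,0,0,0,255],[-0.06,-0.12,-0.08,0,0,0,255],[-0.06,-0.12,-0.08,0,0,0,255]]]}}

```text
time: 11.6
eef_pos: [0.361, 0.1465, 0.1522]
eef_rot: [[0.613, 0.79, -0.0], [0.79, -0.613, -0.0], [-0.0, -0.0, -1.0]]
ft_force: [0.1, 0.0, 0.1]
finger_gap: 0.0002
```

```bash
python3 -c "
from h import *
snap('top','t7')
crop('t7',255,195,335,275,7,'t7c')
crop('t7',290,205,325,235,20,'t7n')"
```

```text
(no output)
```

View pics/t7c.png

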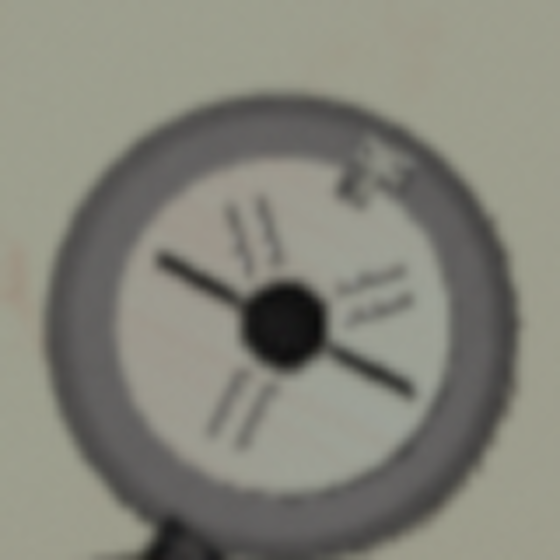

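View pics/t7n.png

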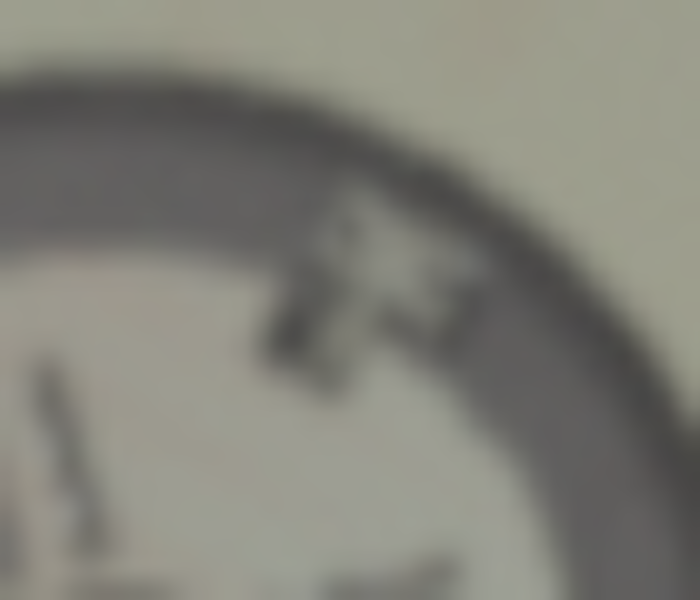

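The disc turned only about 1°, with fin ends at crop (158,258) and (412,392). About 4.5° remain, so I go 3.5 mm past the last contact pose.

```bash
python3 -c "
from h import *
goto((.4977,.1182,.0712),52.1)"
```

```text
now [0.3629 0.1468 0.1524] yaw 52.15 q [ 22.    5.9 -34.7  49.2  -0.  149.9] F [0.4  0.68 0.21] t 11.65
tool shift [0.06   0.1239 0.0814] wz 0.05
```

Call:
{"name": "play_rows", "arguments": {"motion": [[[0.02,0.04,0,0,0,0,255],[0.04,0.08,0,0,0,0,255],[0.06,0.11,0,0,0,0,255],[0.06,0.11,0.03,0,0,0,255],[0.06,0.11,0.06,0,0,0,255],[0.06,0.11,0.0805,0,0,0,255],[0.06,0.11,0.0805,0,0,0,255]]]}}

```text
time: 12.52
eef_pos: [0.4867, 0.1257, 0.0698]
eef_rot: [[0.615, 0.788, -0.003], [0.788, -0.615, -0.001], [-0.002, -0.002, -1.0]]
ft_force: [0.7, -0.4, -0.3]
finger_gap: -0.0
```

```bash
python3 -c "
from h import *
goto((.4977,.1182,.0712),52.1)"
```

```text
now [0.4867 0.1257 0.0698] yaw 52.04 q [ 14.5  21.3 -27.9  41.   -0.  142.5] F [ 0.74 -0.4  -0.31] t 12.525
tool shift [ 0.0009  0.0133 -0.0014] wz -0.06
```

Call:
{"name": "play_rows", "arguments": {"motion": [[[0.001,0.003,-0.001,0,0,0,255],[0.001,0.006,-0.001,0,0,0,255],[0.001,0.009,-0.001,0,0,0,255],[0.001,0.011,-0.001,0,0,0,255],[0.001,0.0125,-0.001,0,0,0,255],[0.001,0.0133,-0.001,0,0,0,255],[0.001,0.0133,-0.001,0,0,0,255]]]}}

```text
time: 13.4
eef_pos: [0.4978, 0.1189, 0.0723]
eef_rot: [[0.615, 0.789, -0.0], [0.789, -0.615, -0.0], [-0.0, -0.0, -1.0]]
ft_force: [-0.2, 1.0, -0.7]
finger_gap: 0.0001
```

```bash
python3 -c "
from h import *
goto((.4977,.1182,.0712),52.1)"
```

```text
now [0.4978 0.1189 0.0723] yaw 52.08 q [ 13.4  21.8 -26.6  41.6  -0.  141.3] F [-0.17  1.04 -0.72] t 13.4
tool shift [-0.0006  0.0003  0.0011] wz -0.02
```

Call:
{"name": "play_rows", "arguments": {"motion": [[[0,-0.004,0,0,0,0,255],[0,-0.01,-0.01,0,0,0,255],[0,-0.012,-0.04,0,0,0,255],[0,-0.015,-0.07,0,0,0,255],[-0.02,-0.05,-0.08,0,0,0,255],[-0.05,-0.1,-0.08,0,0,0,255],[-0.06,-0.12,-0.08,0,0,0,255],[-0.06,-0.12,-0.08,0,0,0,255]]]}}

```text
time: 14.4
eef_pos: [0.3645, 0.1452, 0.1528]
eef_rot: [[0.613, 0.79, 0.0], [0.79, -0.613, -0.0], [-0.0, 0.0, -1.0]]
ft_force: [0.6, -0.1, 0.5]
finger_gap: -0.0001
```

```bash
python3 -c "
from h import *
snap('top','t8')
crop('t8',255,195,335,275,7,'t8c')
crop('t8',290,205,325,235,20,'t8n')"
```

```text
(no output)
```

View pics/t8c.png

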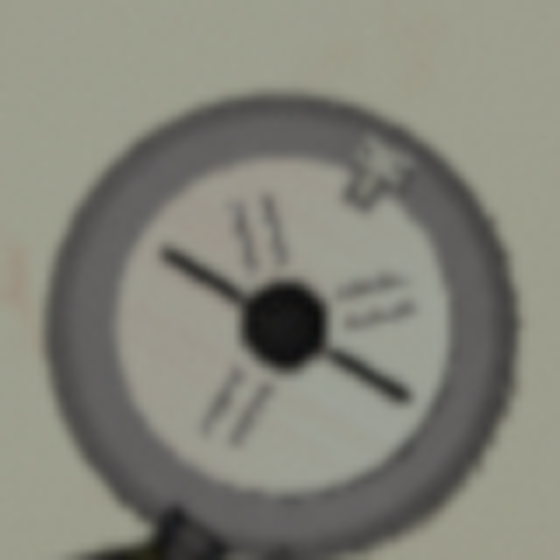

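View pics/t8n.png

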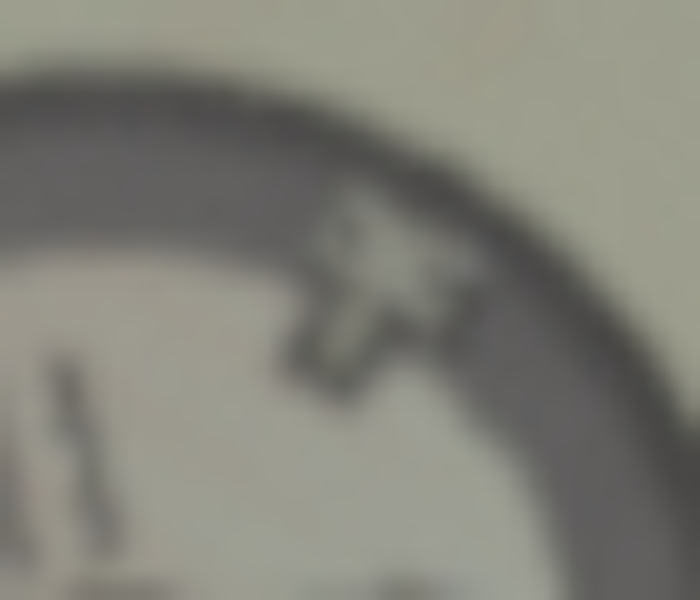

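The notch is now centred on the pin: rod at crop (345,325), notch edges at about (300,310) and (385,340). Next I move over the hub and press.

```bash
python3 -c "
from h import *
g=lambda x,y,z:at_z('top',255+x/7-.43,195+y/7-.43,z)
a=g(165,252,.0615);b=g(408,400,.0615);C=(a+b)[:2]/2;print(C,az(a,C))
goto((.4815,.0767,.092),52.1)"
```

```text
[0.4825142  0.07581813] (np.float64(0.0546), np.float64(59.1))
now [0.3663 0.1455 0.153 ] yaw 52.15 q [ 21.7   6.2 -34.4  49.3  -0.  149.5] F [ 0.86 -0.05 -0.09] t 14.45
tool shift [0.0162 0.1331 0.0612] wz 0.05
```

Call:
{"name": "play_rows", "arguments": {"motion": [[[0.004,0.035,0,0,0,0,255],[0.008,0.07,0,0,0,0,255],[0.012,0.105,0,0,0,0,255],[0.0162,0.1331,0.02,0,0,0,255],[0.0162,0.1331,0.045,0,0,0,255],[0.0162,0.1331,0.061,0,0,0,255],[0.0162,0.1331,0.061,0,0,0,255],[0.0162,0.1331,0.061,0,0,0,255]]]}}

```text
time: 15.45
eef_pos: [0.4826, 0.0762, 0.0919]
eef_rot: [[0.615, 0.789, 0.001], [0.789, -0.615, 0.0], [0.001, 0.001, -1.0]]
ft_force: [-0.5, 0.0, -0.0]
finger_gap: 0.0002
```

```bash
python3 -c "
from h import *
goto((.4815,.0765,.071),52.1)"
```

```text
now [0.4826 0.0762 0.0919] yaw 52.06 q [  9.   18.5 -28.4  43.1  -0.  136.9] F [-0.48  0.05 -0.  ] t 15.45
tool shift [-0.0005 -0.001   0.0209] wz -0.04
```

Call:
{"name": "play_rows", "arguments": {"motion": [[[-0.0005,-0.001,0.004,0,0,0,255],[-0.0005,-0.001,0.008,0,0,0,255],[-0.0005,-0.001,0.011,0,0,0,255],[-0.0005,-0.001,0.013,0,0,0,255],[-0.0005,-0.001,0.015,0,0,0,255],[-0.0005,-0.001,0.017,0,0,0,255],[-0.0005,-0.001,0.017,0,0,0,255]]]}}

```text
time: 16.32
eef_pos: [0.4801, 0.0765, 0.0742]
eef_rot: [[0.615, 0.789, -0.0], [0.789, -0.615, 0.0], [-0.0, -0.0, -1.0]]
ft_force: [-0.7, -0.2, 1.2]
finger_gap: 0.0001
```

Call:
{"name": "play_rows", "arguments": {"motion": [[[0,0,0.001,0,0,0,255],[0,0,0.002,0,0,0,255],[0,0,0.003,0,0,0,255],[0,0,0.004,0,0,0,255],[0,0,0.004,0,0,0,255]]]}}

```text
time: 16.95
eef_pos: [0.4802, 0.0765, 0.0706]
eef_rot: [[0.614, 0.789, 0.0], [0.789, -0.614, 0.0], [0.0, 0.0, -1.0]]
ft_force: [-1.6, -0.6, 6.1]
finger_gap: 0.0
```

Force is 6 N at the height where the disc should be home. I press slightly further to confirm a hard stop.

Call:
{"name": "play_rows", "arguments": {"motion": [[[0,0,0.001,0,0,0,255],[0,0,0.002,0,0,0,255],[0,0,0.003,0,0,0,255],[0,0,0.003,0,0,0,255]]]}}

```text
time: 17.45
eef_pos: [0.4804, 0.0765, 0.07]
eef_rot: [[0.615, 0.789, 0.002], [0.789, -0.615, 0.0], [0.001, 0.001, -1.0]]
ft_force: [-7.7, -0.9, 27.3]
finger_gap: -0.0002
```

Hard stop: 27 N, with the tip at about 0.053 m. I retreat straight up, move aside, and look.

Call:
{"name": "play_rows", "arguments": {"motion": [[[0,0,-0.005,0,0,0,255],[0,0,-0.02,0,0,0,255],[0,0,-0.05,0,0,0,255],[0,0,-0.08,0,0,0,255],[-0.03,-0.04,-0.09,0,0,0,255],[-0.05,-0.08,-0.1,0,0,0,255],[-0.07,-0.11,-0.1,0,0,0,255],[-0.07,-0.13,-0.1,0,0,0,255],[-0.07,-0.13,-0.1,0,0,0,255]]]}}

```text
time: 18.58
eef_pos: [0.3337, 0.1013, 0.1671]
eef_rot: [[0.613, 0.79, -0.0], [0.79, -0.613, -0.0], [-0.0, 0.0, -1.0]]
ft_force: [0.4, -0.3, 0.0]
finger_gap: 0.0002
```

```bash
python3 -c "
from h import *
snap('top','t9');snap('scene','s9')
crop('t9',255,195,335,275,7,'t9c');crop('s9',255,190,355,260,8,'s9c')
d0=np.load('pics/t8.npy');d1=np.load('pics/t9.npy')
df=(d1-d0)*1000
for u,v in((295,241),(280,245),(305,250),(295,225),(310,240),(292,260)):
  print(u,v,np.median(df[v-2:v+3,u-2:u+3]).round(2), 'z',at_d('top',u,v,np.median(d1[v-2:v+3,u-2:u+3]))[2].round(4))
print(sense()['time'],sense()['ft_force'])"
```

```text
295 241 6.67 z 0.0547
280 245 6.97 z 0.0404
305 250 8.58 z 0.0409
295 225 8.07 z 0.0399
310 240 7.73 z 0.0412
292 260 8.72 z 0.0398
18.675 [-0.31624597 -0.26580262  0.2462649 ]
```

View pics/t9c.png

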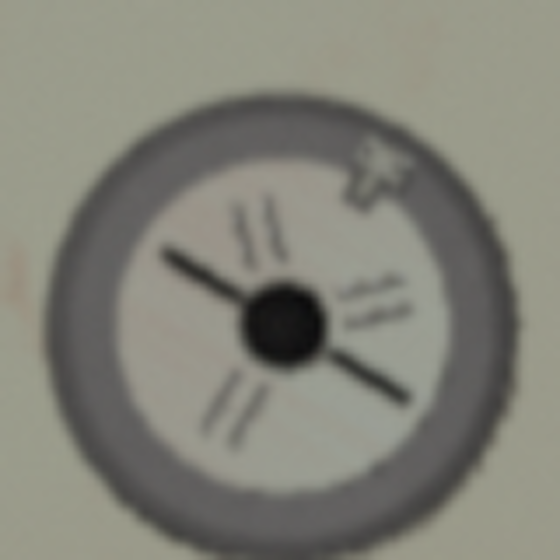

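View pics/s9c.png

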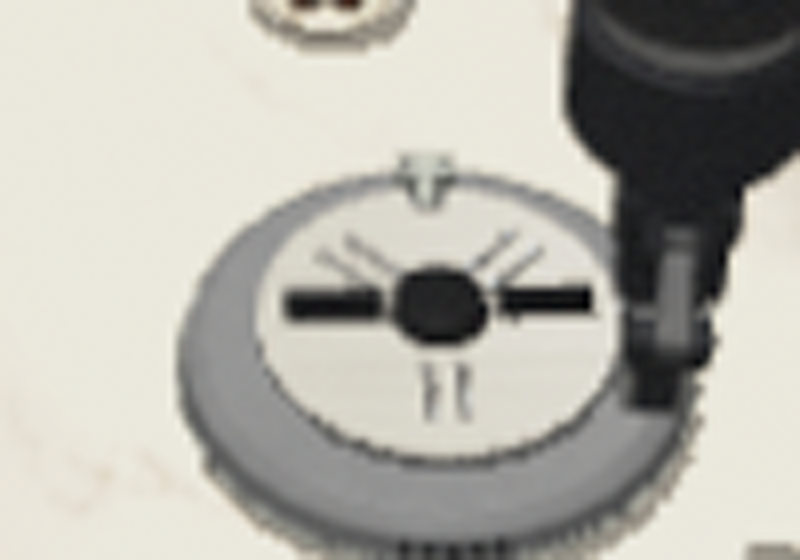

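View pics/s9.png

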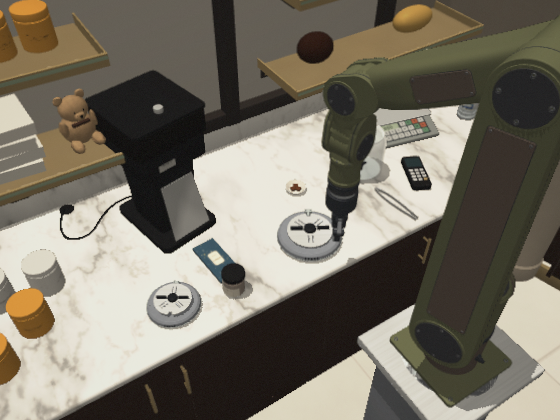

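The disc top reads 40 mm, the notch is seated round the pin (scene crop (428,185)), the loose items look unmoved and the finger is clear. I hand the job in.

```bash
python3 -c "
from h import *
finish_job()"
```

```text
the job is handed in; nothing more can be done
```

The disc is turned onto the drive pin and pressed home, and the job is handed in. It reported no verdict.

- **Turning:** I pushed fin_a clockwise about 122° with the closed fingertip. The main sweep stopped about 5° short. The first small correction moved the disc only about 1°, so I made a second one. That left the notch about 1° from the pin, well inside the 4 mm the pin can guide in.
- **Pressing:** I pressed on the hub until it hit a hard stop, with 27 N and the fingertip about 53 mm above the counter. Then I moved the finger away.
- **Last checks:**
    - The disc's flat top read 40–41 mm (40 mm is fully home).
    - Its drop read 7.0–8.7 mm depending on the spot. The hub centre alone read 6.7 mm, just under the 6.8 mm limit. I put that down to depth noise, because its absolute height of 54.7 mm is close to the 54 mm home value.
    - The pictures show the notch round the pin, and the bar, jar, tongs and dish look unmoved. I judged these by eye only.
    - The wrist force was about zero and the hand was clear of everything. Time was 18.7 s of the 51 s allowed.

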